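Set the cooling-water throttle valve two turns open with the plug-in crank handle

TASK

Take the black plug-in crank handle out of the blue parts rack and push its steel shank fully home into the socket of the red valve wheel. Crank the wheel clockwise by this handle until the valve is shut against its stop, then back it off exactly two full turns from the stop. Finish while still gripping the handle in the wheel, keeping the wheel still there, and leave the other parts in the rack and the things on the bench where they are.

Things in the scene. Friction and masses are not known exactly. Their poses are not given: they have to be found in the camera images.
- handle_grip (a point): Centre of the loose crank handle's black grip: upright cylinder 22 mm diameter, 62 mm tall, top 6 mm tapered; this point is 34 mm above the underside of its steel collar (26 mm diameter, 4 mm thick). Below the collar a steel shank 13.5 mm diameter, 22 mm long, bevelled foot. 90 g. Stands at first in a rack compartment, collar on the rack's top, up to 2.5 mm side play. z up; any yaw.
- rack: Blue fixed parts rack 64 x 140 x 34 mm (x, y, z), origin at the centre of its underside, on the bench. Ten square compartments, 18 mm wide, 28 mm deep, in two rows along its y axis, at x = -15 and +15 mm, 25 mm apart. Handle, brass plug and yellow-headed pin stand in the x = -15 row at y = -50, 0, +50 mm in any order, reaching 66, 14 and 9 mm above the rack's top; the rest are empty.
- wheel_socket (a point): Centre of the mouth of the handle socket in the red wheel, 44 mm from the wheel's axis: a through hole 16.5 mm wide, bevelled 2 mm, in a steel-coloured square boss 31 mm wide, 24 mm deep; the mouth is the boss's top face. The handle is home when its collar rests on it (handle_grip 34 mm above this point) and spins freely in it. Goes round with the wheel.
- wheel_axis (a point): Point on the upright axis of the red valve wheel, level with the boss's top, about 166 mm above the bench. Wheel 132 mm across, rim top 4 mm below this level; hub and stem reach at most 12 mm above it. It sits on a brass globe valve on a fixed orange skid 150 x 280 mm with a pipe along it, all lower than the wheel.
- wheel (a joint): Angle of the valve wheel in rad, 0 = shut against the rigid stop, growing as it opens (anticlockwise seen from above), up to 8 pi; two turns open is 12.57. The wheel stays where it is left; packing friction 0.12 N m, that is about 3 N at the handle. It stays at one height; the stem rises 3 mm a turn.
- plug: Bystander: brass plug standing in a rack compartment, head 26 mm wide, 36 mm tall in all, origin at the foot of its shank, 12 mm above the bench.
- pin: Bystander: steel pin with a yellow head 25 mm wide, standing in a rack compartment, 31 mm tall in all, origin at the foot of its shank, 12 mm above the bench.
- meter: Bystander: yellow and black multimeter lying on the bench, 85 x 160 x 42 mm, origin at the centre of its underside.
- coupling: Bystander: aluminium shaft-coupling hub standing on the bench, 64 mm diameter, 42 mm tall, origin at the centre of its underside.
Things that resemble listed ones, but are neither listed nor needed, are in the scene too. Leave any turquoise look-alike of the part that bears handle_grip alone.

How it is judged:
By the outcome, as a careful person would: the job done as asked, in the order asked, and still so for the second after the job is handed in, while the arm keeps its last pose, push and grip.
It also fails if it takes over 72 s, if anything falls off the work surface, if the arm or the gripper's body presses on something with over 40 N, if the wrist force passes 120 N, or if a joint passes its speed limit or range.

ROBOT

A 6-joint arm with a two-finger parallel gripper is mounted at the origin on the work surface. World frame = base frame: x ahead of the robot, y to its left, z up, the work surface at z = 0. Lengths are in m, angles in rad, forces in N, time in s.
With the tool pointing down it reaches from about 0.275 to 1 m from the base axis. Payload 8.4 kg.
Tool frame: the origin (TCP) lies at the very end of the fingers, on their centre line; the grasp point (between the pads) lies 19 mm behind it; z points along the fingers, y is the line along which they close (so a half turn about z gives the same grasp; the last joint's range is limited). The gripper opens to 85 mm and grips with 20 to 120 N. Pads are 22 mm wide; open, the fingers measure 114 mm over their backs; the gripper's body (76 mm by 85 mm) begins 54 mm behind the grasp point. The pads swing forward as they close: fully open they stand 13 mm farther back than shut.
Start: joints at [-1.184, 0.353, 1.633, -0, 1.155, -0.002], TCP at [0.237, -0.578, 0.199] pointing down, gripper open.
Joint ranges: [-2.63, 2.63], [-0.92, 2.1], [0.06, 2.66], [-1.3, 4.44], [0, 2.69], [-3.02, 3.02]. Speed limits (rad/s): [2.22, 2.22, 2.79, 3.14, 3.14, 3.14].

INTERFACE

Orientations are given as a 3x3 rotation matrix whose columns are the frame's x, y, z axes.
In Python, from plant import robot, vision, order, spotter gives the robot as it stands.
- The arm moves only by the shell command python3 -m pendant 'ROWS' [FORCE]. ROWS is JSON, a list of rows, each a list of 3 entries, a list of its own where there are three numbers: the opening, from 0 (shut) to 1 (fully open), then the shift along the tool's x, y, z in units of 50 cm (1.0 is 50 cm), then the turn about the tool's z in units of 120 degrees (1.0 is 120 degrees). In form: [[gripper, [tx, ty, tz], twist], ...]. A call has exactly 10 rows; each row is the pose to reach, as a shift and turn from the pose commanded when the call began, along the tool's axes at that moment; what a row does not reach only later rows make up. A row lasts 1/8 s, in which the tool goes at most 62.5 mm and 10.7 degrees, less where a joint would pass 70% of its speed; a pose out of reach is approached as far as the arm can. A call with a number of a shift or a turn outside -1 to 1 is refused whole. A call with a gripper value outside its range is refused whole. The fingers move at their own pace and stop on an object; FORCE is the grip in N (left out, the last holds). Time passes only in rows, so rows that repeat a pose let the fingers close, or fill a call up. It gives the time, the measured TCP pose, the force, the opening and the grip force at its end, in the units of the state.
- robot.get_state(): the state, without advancing time (a new reading comes with each control period).
- vision.capture(name): name is "scene" or "top"; returns the picture (480x640x3 uint8, red, green, blue); there is no depth.
- vision.camera_model(name): a dict with "vertical_fov" (degrees; the focal length in pixels is half the picture's height over the tangent of half this angle, whatever the lens; pixels are square), "cx", "cy" (the principal point, pixels), "R" (3x3) and "t" (3): a world point X has camera coordinates R X + t. Camera axes: x right, y down, z forward; pixel columns grow to the right and rows downward; lengths in m; the calibration is good to about 2 mm. A picture is of the moment at which its call begins. camera_model takes no time and is no camera call.
- order.hand_in(): hands the job in; it is judged then, once.
Trained networks look in the newest picture that a camera, given by its name, has taken for a name from the list of things; names that differ only in an ending like _2 or _b are one class to them, and where a whole thing is asked for, a point or a joint stands for the part that bears it (a point fixed in the world has none). Each returns a list of dicts, best first, with "score" (0 to 1); they miss things now and then, are a little off and sometimes report something else, mostly with a low value. They report only what shows in the picture. A call takes as long as a camera call. They do not tell look-alikes from the thing itself.
- spotter.cut_out(camera, name): "pixels" (480x640 bool, what is visible of it) and "box" ([left, top, right, bottom] in pixels, round what is visible of it).
The state is a dict: "t": time; "joints": joint angles; "qvel": joint speeds; "joint_efforts": joint torques, N m; "tool_pos": TCP position; "orientation": TCP orientation; "contact_force": force on the tool from outside, world axes, zero at the start; "wrist_torque": the same for the moment, N m; "grip_width": opening from 0.0 (shut) to 1.0 (fully open); "gripper_force": force on a finger pad.
Only numpy, scipy, OpenCV 4.12 (cv2) and the standard library are available. Lean on these libraries where they do the work, as an engineer would, in place of code of your own. Each camera call takes 0.05 s, during which the arm holds its last target. There are 200 camera calls.

## Working session

There is one attempt and no reset: what is moved stays moved. The work goes in short steps, Python scripts to look and compute and a shell command to move; the robot and the scene stay as the last step left them, time stands still between calls to the robot, and variables do not carry over. Pictures are saved under pics/ and viewed, at most 10 in all, crops included, and the job is handed in when it is done.

```bash
ls; mkdir -p pics
python3 - <<'E'
from plant import robot, vision, order, spotter
import cv2,numpy as np
for n in ("scene","top"):
    im=vision.capture(n); cv2.imwrite(f"pics/{n}0.png",im[...,::-1])
    m=vision.camera_model(n); print(n,m["vertical_fov"],m["cx"],m["cy"],np.round(m["R"],4).tolist(),np.round(m["t"],4).tolist(), "C",-np.array(m["R"]).T@m["t"])
    for o in ("handle_grip","wheel_socket","wheel","rack"):
        for d in spotter.cut_out(n,o)[:3]:
            v,u=np.nonzero(d["pixels"]); print(o,round(d["score"],2),d["box"],u.mean().round(1),v.mean().round(1),len(u))
s=robot.get_state();print(s)
E
```

```text
pics
scene 57.668848054355045 324.035770766055 239.85797930267327 [[-0.5445, 0.8387, -0.0104], [0.5243, 0.3307, -0.7847], [-0.6546, -0.4327, -0.6198]] [0.2382, -0.2489, 1.1372] C [1.00464408 0.37465678 0.51204599]
handle_grip 0.73 [435.7, 210.9, 451.4, 249.7] 443.7 227.0 385
handle_grip 0.72 [393.7, 217.5, 410.1, 262.2] 399.8 240.1 581
handle_grip 0.71 [433.5, 233.8, 457.2, 269.4] 445.5 254.6 558
wheel_socket 0.71 [190.2, 151.6, 269.1, 200.3] 228.1 175.0 2237
wheel 0.95 [193.3, 153.6, 271.2, 198.5] 226.6 175.5 2023
rack 0.82 [412.9, 261.1, 517.4, 343.7] 461.2 302.3 3811
top 47.35089713943761 313.5340133945202 243.39629921392816 [[0.0169, -0.9996, -0.0205], [-0.9904, -0.0139, -0.1377], [0.1373, 0.0227, -0.9903]] [0.0766, 0.595, 0.9662] C [0.45532226 0.06296375 1.04023516]
handle_grip 0.7 [261.4, 317.0, 281.9, 331.2] 271.8 323.8 204
handle_grip 0.56 [232.6, 351.9, 252.3, 370.8] 239.8 359.9 217
handle_grip 0.49 [214.0, 306.0, 232.4, 321.3] 223.1 313.8 214
wheel_socket 0.97 [389.1, 217.6, 468.8, 296.2] 428.6 253.0 2853
wheel_socket 0.3 [288.6, 149.9, 320.0, 184.6] 303.2 165.6 874
wheel 0
[... 332 characters left out ...]
00, -2.39169197e-03]), 'qvel': array([-0.00096644, -0.00234783, -0.00070561,  0.00159193,  0.00194502,
       -0.00151203]), 'joint_efforts': array([ 2.47680027e-04, -6.04704094e+01, -3.42180777e+01,  1.27967842e-04,
        2.30527745e-03,  2.08138829e-05]), 'tool_pos': array([ 0.23690947, -0.57833791,  0.19868297]), 'orientation': array([[ 9.25370484e-01,  3.79063934e-01, -1.24182689e-05],
       [ 3.79063935e-01, -9.25370484e-01,  1.72629077e-05],
       [-4.94775382e-06, -2.06819032e-05, -1.00000000e+00]]), 'contact_force': array([-0.41389775, -0.28500218,  0.66417378]), 'wrist_torque': array([-0.02121136, -0.04030273,  0.01813456]), 'gripper_force': 0.0, 'grip_width': 0.998953357547951}
```

View pics/scene0.png

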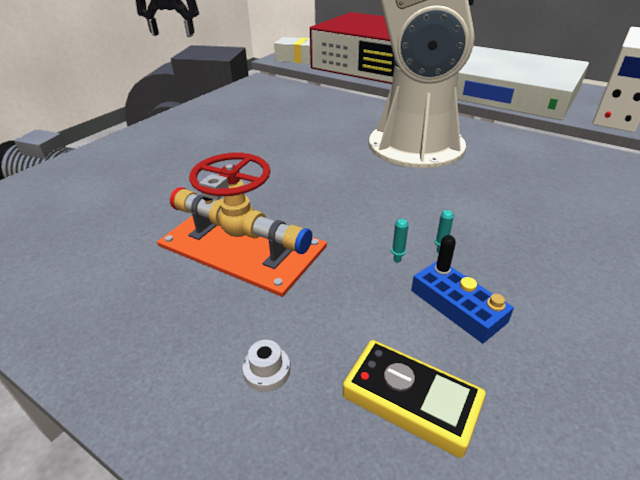

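View pics/top0.png

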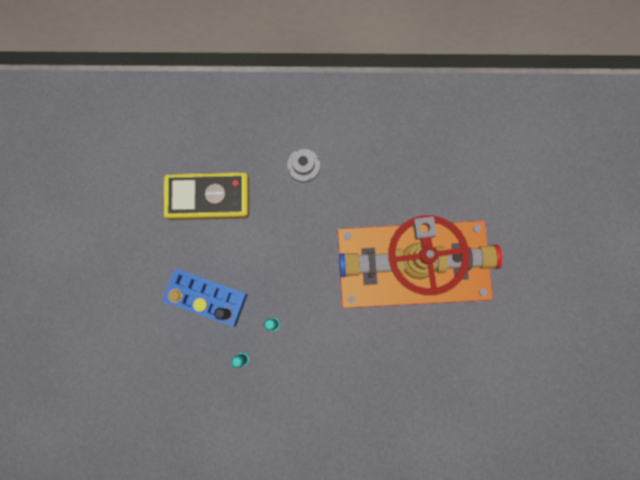

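```bash
cat > h.py <<'E'
from plant import robot, vision, order, spotter
import cv2,numpy as np
from scipy.optimize import least_squares
M={n:vision.camera_model(n) for n in ("scene","top")}
def proj(n,P):
    m=M[n]; c=np.atleast_2d(P)@np.array(m["R"]).T+m["t"]; f=240/np.tan(np.radians(m["vertical_fov"]/2))
    return np.c_[f*c[:,0]/c[:,2]+m["cx"],f*c[:,1]/c[:,2]+m["cy"]]
def onplane(n,uv,z):
    m=M[n];f=240/np.tan(np.radians(m["vertical_fov"]/2));R=np.array(m["R"])
    d=R.T@np.array([(uv[0]-m["cx"])/f,(uv[1]-m["cy"])/f,1]);C=-R.T@np.array(m["t"]);return C+d*(z-C[2])/d[2]
def cyl(p,r,z0,z1):
    a=np.linspace(0,2*np.pi,40); return np.array([[p[0]+r*np.cos(t),p[1]+r*np.sin(t),z] for z in(z0,z1) for t in a])
def cen(n,P):
    h=cv2.convexHull(proj(n,P).astype(np.float32)); m=cv2.moments(h); return np.array([m["m10"],m["m01"]])/m["m00"]
def blob(mask,box):
    k=np.zeros_like(mask);l,t,r,b=box;k[t:b,l:r]=mask[t:b,l:r];v,u=np.nonzero(k);return np.array([u.mean(),v.mean()]),k
E
python3 - <<'E'
from h import *
print(M["top"].keys())
S=cv2.imread("pics/scene0.png").astype(int)[...,::-1];T=cv2.imread("pics/top0.png").astype(int)[...,::-1]
bl=lambda I:I.max(2)<50
tq=lambda I:(I[...,1]>I[...,0]+50)&(I[...,2]>I[...,0]+40)
rd=lambda I:(I[...,0]>90)&(I[...,1]<45)&(I[...,2]<50)
cs,_=blob(bl(S),(430,225,465,273)); ct,_=blob(bl(T),(208,300,236,325)); print("black",cs,ct)
f=lambda p:np.r_[cen("scene",cyl(p,.0105,.038,.1))-cs,cen("top",cyl(p,.0105,.038,.1))-ct]
r=least_squares(f,[.35,.2]);print("handle",r.x,r.fun)
for bs,bt in(((390,210,412,268),(260,314,284,334)),((433,205,456,260),(230,348,255,372))):
  for bt in((260,314,284,334),(230,348,255,372)):
    a,_=blob(tq(S),bs);b,_=blob(tq(T),bt)
    r=least_squares(lambda p:np.r_[cen("scene",cyl(p,.0105,p[2],p[2]+.07))-a,cen("top",cyl(p,.0105,p[2],p[2]+.07))-b],[.3,.2,0.02]);print("turq",r.x,r.fun)
# wheel rim ellipse
for n,I,b in(("scene",S,(180,145,280,205)),("top",T,(380,205,480,300))):
    _,k=blob(rd(I),b);c=max(cv2.findContours(k.astype(np.uint8),0,1)[0],key=cv2.contourArea)
    e=cv2.fitEllipse(cv2.convexHull(c));print(n,e,"axis",onplane(n,e[0],.157))
# crops
for n,I,b in(("scene",S,(170,140,290,215)),("top",T,(375,205,480,300))):
    l,t,rr,bb=b;cv2.imwrite(f"pics/{n}_w.png",cv2.resize(I[t:bb,l:rr,::-1].astype(np.uint8),None,fx=6,fy=6,interpolation=2))
E
cd pics; python3 -c "
import cv2,numpy as np
a=cv2.imread('scene_w.png');b=cv2.imread('top_w.png');h=np.zeros((max(a.shape[0],b.shape[0]),a.shape[1]+b.shape[1],3),np.uint8);h[:a.shape[0],:a.shape[1]]=a;h[:b.shape[0],a.shape[1]:]=b;s=800/h.shape[1];print(s);cv2.imwrite('c1.png',cv2.resize(h,None,fx=s,fy=s))"
```

```text
dict_keys(['vertical_fov', 'cx', 'cy', 'R', 't'])
black [445.38444924 253.07991361] [226.24324324 313.48648649]
handle [0.4604772  0.24046986] [-1.99829645 -2.38832011 -2.2416572   1.32969784]
turq [0.44483006 0.15881714 0.01305324] [-0.51279432 -0.0290188  -0.29934428  0.44190467]
turq [ 0.39273621  0.1788747  -0.00442931] [21.26207089 -3.83073535 21.05972142 -6.74113719]
turq [0.42765332 0.18688569 0.0306852 ] [-24.4210771    4.93881951 -17.47982615  10.16125137]
turq [0.3817921  0.21303121 0.02249825] [-0.4213292   0.08804179 -0.25995439  0.15342831]
scene ((229.187255859375, 174.02593994140625), (41.22918701171875, 80.2114486694336), 82.82708740234375) axis [ 0.56687062 -0.09853839  0.157     ]Traceback (most recent call last):
  File "<stdin>", line 17, in <module>
cv2.error: OpenCV(4.12.0) /io/opencv/modules/imgproc/src/shapedescr.cpp:361: error: (-201:Incorrect size of input array) There should be at least 5 points to fit the ellipse in function 'fitEllipseNoDirect'

[ WARN:0@0.018] global loadsave.cpp:275 findDecoder imread_('scene_w.png'): can't open/read file: check file path/integrity
[ WARN:0@0.018] global loadsave.cpp:275 findDecoder imread_('top_w.png'): can't open/read file: check file path/integrity
Traceback (most recent call last):
AttributeError: 'NoneType' object has no attribute 'shape'
```

Run:
```python
from h import *
S=cv2.imread("pics/scene0.png");T=cv2.imread("pics/top0.png")
def red(I):
    h=cv2.cvtColor(I,cv2.COLOR_BGR2HSV);return (((h[...,0]<5)|(h[...,0]>172))&(h[...,1]>150)&(h[...,2]>60))
for n,I,b in(("scene",S,(180,145,280,205)),("top",T,(380,205,476,300))):
    _,k=blob(red(I),b);c=max(cv2.findContours(k.astype(np.uint8),0,1)[0],key=cv2.contourArea)
    e=cv2.fitEllipse(cv2.convexHull(c));print(n,e,"axis",onplane(n,e[0],.157))
def crop(I,b,w):
    l,t,r,bb=b;return cv2.resize(I[t:bb,l:r],(w,w*(bb-t)//(r-l)),interpolation=cv2.INTER_CUBIC)
c=np.zeros((600,800,3),np.uint8)
for I,b,x,y in((S,(180,145,280,220),0,0),(T,(380,210,480,285),400,0),(S,(415,220,515,295),0,300),(T,(180,270,280,345),400,300)):
    c[y:y+300,x:x+400]=crop(I,b,400)
cv2.imwrite("pics/c1.png",c)
```

```text
scene ((229.2679443359375, 173.90594482421875), (42.013275146484375, 80.68225860595703), 83.09878540039062) axis [ 0.56650832 -0.09869574  0.157     ]
top ((428.6307373046875, 254.76400756835938), (77.20276641845703, 80.32320404052734), 112.72716522216797) axis [ 0.56186101 -0.10336515  0.157     ]
```

View pics/c1.png

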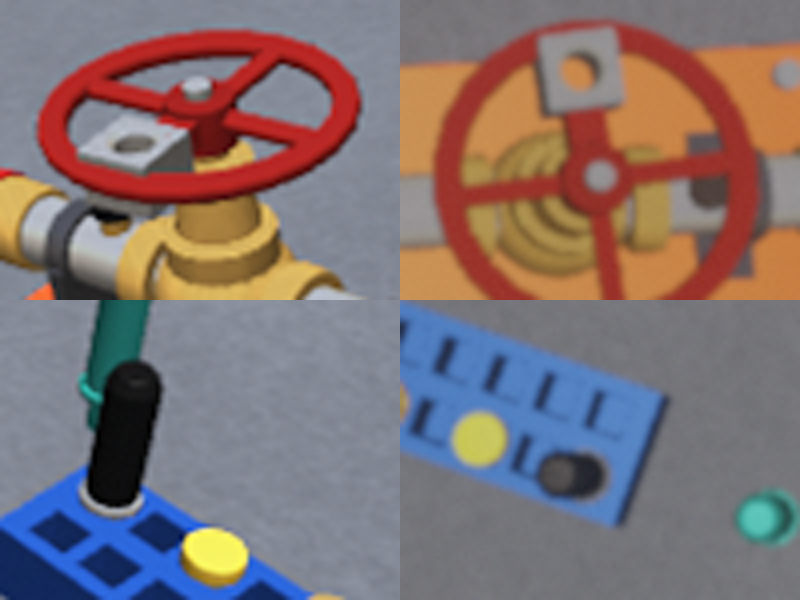

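Run:
```python
from h import *
def tri(a,b,z=None):
    if z is None: r=least_squares(lambda p:np.r_[proj("scene",p)[0]-a,proj("top",p)[0]-b],[.5,0,.1])
    else: r=least_squares(lambda p:np.r_[proj("scene",[*p,z])[0]-a,proj("top",[*p,z])[0]-b],[.5,0])
    return r.x.round(4),r.fun.round(2)
a,b=(229.27,173.9),(428.63,254.76)
print("axis",tri(a,b),tri(a,b,.157)); a,b=(213.2,180.8),(425,227.75)
print("hole",tri(a,b),tri(a,b,.166),onplane("scene",a,.166),onplane("top",b,.166))
a,b=(180+197/4,145+85/4),(380+200/4,210+177/4);print("stemtop",tri(a,b))
a,b=(448.3,238),(220.5,313.5);print("htop",tri(a,b),tri(a,b,.099))
S=cv2.imread("pics/scene0.png")
l,k=cv2.connectedComponents(((S.max(2)<50)).astype(np.uint8));i=k[255,445];v,u=np.nonzero(k==i);c=np.array([u.mean(),v.mean()]);print(c,len(u))
print("handle scene only",least_squares(lambda p:cen("scene",cyl(p,.011,.038,.1))-c,[.35,.2]).x, "top only",onplane("top",(220.5,313.5),.099))
# rack corners top, z=.034
for q in((180+265/4,270+95/4),(180+222/4,270+222/4)):print("rack corner",onplane("top",q,.034))
print(robot.get_state()["t"])
```

```text
axis (array([ 0.5621, -0.1038,  0.1534]), array([-0.17, -0.02, -0.13,  0.11])) (array([ 0.5627, -0.1025]), array([-0.17, -1.59, -0.52, -0.55]))
hole (array([ 0.6046, -0.0964,  0.1639]), array([-0.24, -0.02, -0.19,  0.17])) (array([ 0.6049, -0.0956]), array([-0.25, -0.96, -0.45, -0.25])) [ 0.60687771 -0.09323323  0.166     ] [ 0.60455385 -0.0963624   0.166     ]
stemtop (array([ 0.5609, -0.103 ,  0.1673]), array([-0.51, -0.05, -0.39,  0.33]))
htop (array([0.462 , 0.2433, 0.0977]), array([-0.7 ,  0.01, -0.76,  0.26])) (array([0.4625, 0.2433]), array([-0.67, -0.49, -0.9 , -0.05]))
[445.38444924 253.07991361] 463
handle scene only [0.46439695 0.24523107] top only [0.46244906 0.24173422 0.099     ]
rack corner [0.49971517 0.20805016 0.034     ]
rack corner [0.44170296 0.22574957 0.034     ]
0.5
```

```bash
python3 -m pendant '[[0.5,[0.06,-0.08,0],0],[0.5,[0.13,-0.17,0],0],[0.5,[0.2,-0.26,0],0],[0.5,[0.27,-0.35,0],0],[0.5,[0.34,-0.44,0],0],[0.5,[0.41,-0.53,0],0],[0.5,[0.48,-0.62,0],0],[0.5,[0.55,-0.71,0],0],[0.5,[0.62,-0.8,0],0],[0.5,[0.69,-0.89,0],0]]' 40
python3 -m pendant '[[0.5,[0.06,-0.08,0],0],[0.5,[0.12,-0.16,0],0],[0.5,[0.19,-0.24,0],0],[0.5,[0.26,-0.33,0],0],[0.5,[0.31,-0.4,0],0],[0.5,[0.34,-0.44,0],0],[0.5,[0.35,-0.456,0.05],0],[0.5,[0.35,-0.456,0.1],0],[0.5,[0.35,-0.456,0.14],0],[0.5,[0.35,-0.456,0.14],0]]'
```

```text
t: 1.75
tool_pos: [0.3879, -0.034, 0.1991]
orientation: [[0.925, 0.379, 0.001], [0.379, -0.925, -0.0], [0.001, 0.001, -1.0]]
contact_force: [0.6, 0.2, -0.4]
grip_width: 0.499
gripper_force: 0.0
t: 3.0
tool_pos: [0.462, 0.241, 0.1275]
orientation: [[0.925, 0.379, -0.003], [0.379, -0.925, -0.001], [-0.003, 0.0, -1.0]]
contact_force: [0.1, 0.1, 0.1]
grip_width: 0.499
gripper_force: 0.0
```

```bash
python3 -m pendant '[[0.5,[0,0,0.03],0],[0.5,[0,0,0.06],0],[0.5,[0,0,0.09],0],[0.5,[0,0,0.12],0],[0.5,[0,0,0.14],0],[0.5,[0,0,0.14],0],[0.2,[0,0,0.14],0],[0.2,[0,0,0.14],0],[0.15,[0,0,0.14],0],[0.15,[0,0,0.14],0]]' 60
python3 -m pendant '[[0.1,[0,0,0],0],[0,[0,0,0],0],[0,[0,0,0],0],[0,[0,0,-0.01],0],[0,[0,0,-0.03],0],[0,[0,0,-0.06],0],[0,[0,0,-0.1],0],[0,[0,0,-0.15],0],[0,[0,0,-0.2],0],[0,[0,0,-0.25],0]]' 60
python3 - <<'E'
from h import *
for n in ("scene","top"):cv2.imwrite(f"pics/{n}1.png",vision.capture(n)[...,::-1])
s=robot.get_state();print(s["tool_pos"],s["grip_width"],s["gripper_force"],s["contact_force"])
a=cv2.imread("pics/scene1.png");cv2.imwrite("pics/c2.png",np.hstack([cv2.resize(a[130:330,390:590],(400,400)),cv2.resize(cv2.imread("pics/top1.png")[220:420,130:330],(400,400))]))
E
```

```text
t: 4.25
tool_pos: [0.4635, 0.2418, 0.0593]
orientation: [[0.925, 0.379, 0.001], [0.379, -0.925, 0.001], [0.001, -0.0, -1.0]]
contact_force: [-1.0, 1.4, 5.7]
grip_width: 0.194
gripper_force: 58.9
t: 5.5
tool_pos: [0.463, 0.2415, 0.1855]
orientation: [[0.925, 0.379, 0.001], [0.379, -0.925, 0.0], [0.001, -0.0, -1.0]]
contact_force: [1.6, -0.5, -1.6]
grip_width: 0.198
gripper_force: 58.7
[0.4647046  0.24239151 0.18713315] 0.19995841883461263 58.6569402704481 [ 1.55518621  0.41618779 -0.50565314]
```

View pics/c2.png

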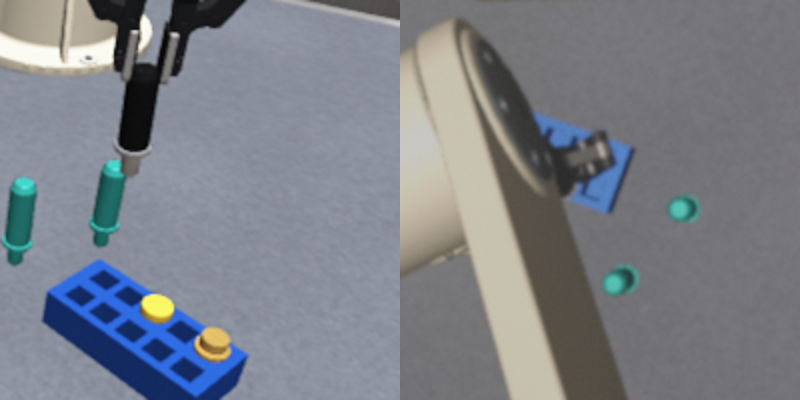

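Run:
```python
from h import *
for z in (.1,.12,.14,.16,.18,.2,.22):print(z,proj("scene",[.4645,.242,z])[0].round(1))
S=cv2.imread("pics/scene1.png");cv2.imwrite("pics/c3.png",cv2.resize(S[120:230,400:520],None,fx=5,fy=5,interpolation=2))
```

```text
0.1 [446.5 237.4]
0.12 [448.6 226.9]
0.14 [450.9 216. ]
0.16 [453.3 204.6]
0.18 [455.7 192.8]
0.2 [458.3 180.5]
0.22 [460.9 167.7]
```

View pics/c3.png

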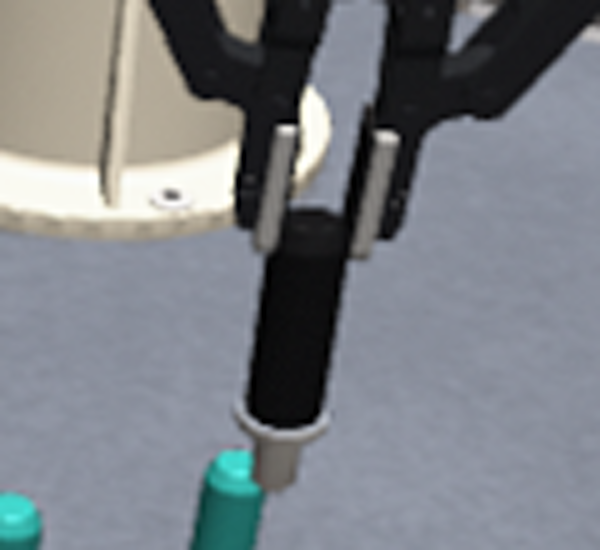

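Run:
```python
from h import *
y=np.array([.379,-.925,0])
print(proj("scene",[np.array([.2369,-.5783,z])+s*y*.045 for z in(.199,.212,.22) for s in(-1,1)]).round(0).tolist())
s=robot.get_state();p=s["tool_pos"];print(s["t"],p)
print(proj("scene",[p+[0,0,z]+q*y*.013 for z in(0,.01,.02,.03) for q in(-1,1)]).round(0).tolist())
```

```text
[[192.0, 55.0], [159.0, 54.0], [191.0, 50.0], [158.0, 48.0], [190.0, 46.0], [157.0, 45.0]]
5.6 [0.4647046  0.24239151 0.18713315]
[[466.0, 189.0], [447.0, 188.0], [468.0, 183.0], [449.0, 182.0], [469.0, 177.0], [450.0, 175.0], [471.0, 171.0], [451.0, 169.0]]
```

```bash
python3 -m pendant '[[0,[0,0,0.05],0],[0,[0,0,0.1],0],[0,[0,0,0.15],0],[0,[0,0,0.19],0],[0,[0,0,0.22],0],[0,[0,0,0.24],0],[0,[0,0,0.247],0],[0,[0,0,0.247],0],[0.36,[0,0,0.247],0],[0.36,[0,0,0.247],0]]' 60
python3 -m pendant '[[0.36,[0,0,0.01],0],[0.36,[0,0,0.02],0],[0.36,[0,0,0.03],0],[0.36,[0,0,0.037],0],[0.36,[0,0,0.037],0],[0,[0,0,0.037],0],[0,[0,0,0.037],0],[0,[0,0,0.037],0],[0,[0,0,0.037],0],[0,[0,0,0.037],0]]' 80
```

```text
t: 6.85
tool_pos: [0.4634, 0.2418, 0.0608]
orientation: [[0.925, 0.379, 0.001], [0.379, -0.925, 0.001], [0.001, -0.0, -1.0]]
contact_force: [1.1, -0.8, -0.4]
grip_width: 0.359
gripper_force: 0.0
t: 8.1
tool_pos: [0.4631, 0.2416, 0.0418]
orientation: [[0.925, 0.379, 0.0], [0.379, -0.925, 0.0], [0.0, 0.0, -1.0]]
contact_force: [-0.5, -0.6, 0.6]
grip_width: 0.223
gripper_force: 78.1
```

```bash
python3 -m pendant '[[0,[0,0,-0.03],0],[0,[0,0,-0.08],0],[0,[0,0,-0.14],0],[0,[0,0,-0.2],0],[0,[0,0,-0.26],0],[0,[0,0,-0.32],0],[0,[0,0.03,-0.37],0],[0,[0,0.08,-0.39],0],[0,[0,0.14,-0.39],0],[0,[0,0.2,-0.39],0]]' 80
python3 -m pendant '[[0,[0,0.07,0],0],[0,[0,0.14,0],0],[0,[0,0.21,0],0],[0,[0,0.28,0],0],[0,[0,0.35,0],0],[0,[0,0.42,0],0],[0,[0.003,0.48,0],0],[0,[0.006,0.52,0],0],[0,[0.006,0.532,0],0],[0,[0.006,0.533,0],0]]' 80
python3 - <<'E'
from h import *
for n in ("scene","top"):cv2.imwrite(f"pics/{n}2.png",vision.capture(n)[...,::-1])
s=robot.get_state();print(s["tool_pos"],s["contact_force"])
a=cv2.imread("pics/scene2.png");cv2.imwrite("pics/c4.png",np.hstack([cv2.resize(a[100:220,160:280],(400,400)),cv2.resize(cv2.imread("pics/top2.png")[190:310,370:490],(400,400))]))
E
```

```text
t: 9.35
tool_pos: [0.5011, 0.1483, 0.2379]
orientation: [[0.925, 0.379, 0.001], [0.379, -0.925, 0.0], [0.001, -0.0, -1.0]]
contact_force: [0.8, -0.4, -0.8]
grip_width: 0.228
gripper_force: 78.3
t: 10.6
tool_pos: [0.6045, -0.0961, 0.2367]
orientation: [[0.925, 0.379, -0.0], [0.379, -0.925, 0.0], [-0.0, -0.0, -1.0]]
contact_force: [0.3, 0.7, -0.9]
grip_width: 0.225
gripper_force: 78.3
[ 0.60433967 -0.09567634  0.23672809] [-0.48268142  0.04428223 -1.45099112]
```

View pics/c4.png

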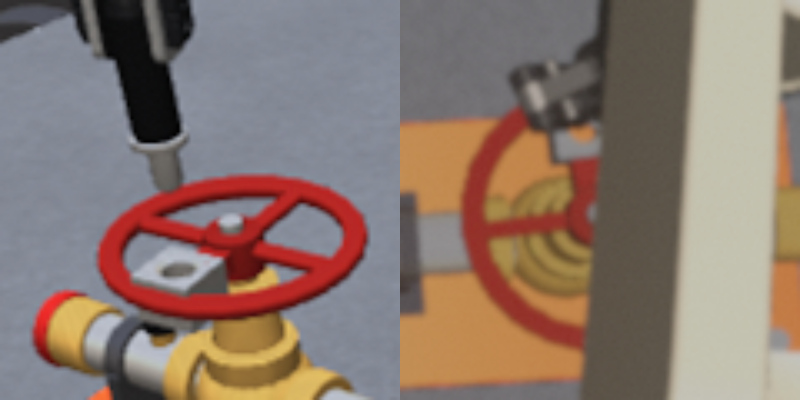

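Run:
```python
from h import *
for z in(.166,.19,.2067,.2287,.233):print(z,proj("scene",[.6045,-.096,z])[0].round(1),proj("top",[.6045,-.096,z])[0].round(1))
S=cv2.imread("pics/scene2.png");T=cv2.imread("pics/top2.png")
a=cv2.resize(S[120:195,180:255],(600,600),interpolation=2)
cv2.imwrite("pics/c5.png",a)
```

```text
0.166 [213.  179.7] [424.8 227.8]
0.19 [210.3 166. ] [427.5 225.2]
0.2067 [208.4 156.1] [429.6 223.4]
0.2287 [205.8 142.6] [432.3 220.8]
0.233 [205.3 139.8] [432.9 220.3]
```

View pics/c5.png

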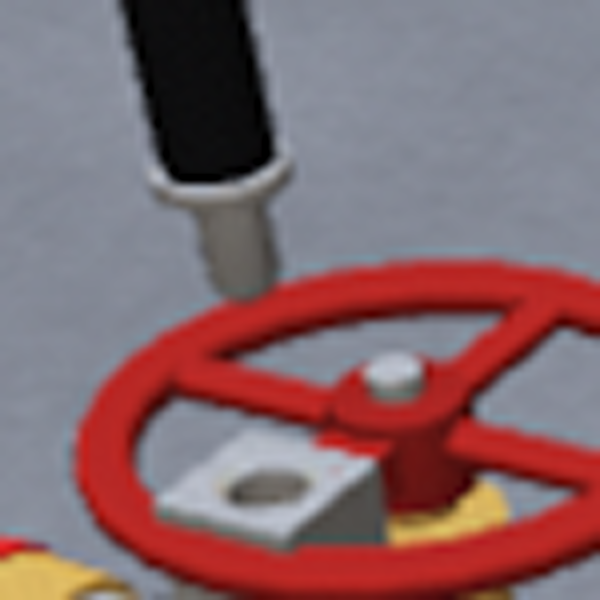

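```bash
python3 -m pendant '[[0,[0.002,0.0045,0],0],[0,[0.002,0.0045,0.01],0],[0,[0.002,0.0045,0.02],0],[0,[0.002,0.0045,0.035],0],[0,[0.002,0.0045,0.05],0],[0,[0.002,0.0045,0.06],0],[0,[0.002,0.0045,0.068],0],[0,[0.002,0.0045,0.068],0],[0,[0.002,0.0045,0.068],0],[0,[0.002,0.0045,0.068],0]]' 80
python3 - <<'E'
from h import *
for n in ("scene","top"):cv2.imwrite(f"pics/{n}3.png",vision.capture(n)[...,::-1])
p=robot.get_state()["tool_pos"];print(p,[proj("scene",p-[0,0,z])[0].round(1) for z in(.03,.008)])
S=cv2.imread("pics/scene3.png");T=cv2.imread("pics/top3.png")
cv2.imwrite("pics/c6.png",np.hstack([cv2.resize(S[145:205,185:245],(480,480),interpolation=2),cv2.resize(T[205:245,400:440],(320,320),interpolation=2).repeat(1,0) if 0 else cv2.resize(T[205:265,400:440],(320,480),interpolation=2)]))
E
```

```text
t: 11.95
tool_pos: [0.6067, -0.0982, 0.203]
orientation: [[0.925, 0.379, 0.0], [0.379, -0.925, -0.0], [0.0, 0.0, -1.0]]
contact_force: [-0.2, -0.4, -0.7]
grip_width: 0.226
gripper_force: 78.3
[ 0.60660833 -0.09820621  0.20290239] [array([210.2, 176. ]), array([207.7, 163.3])]
```

View pics/c6.png

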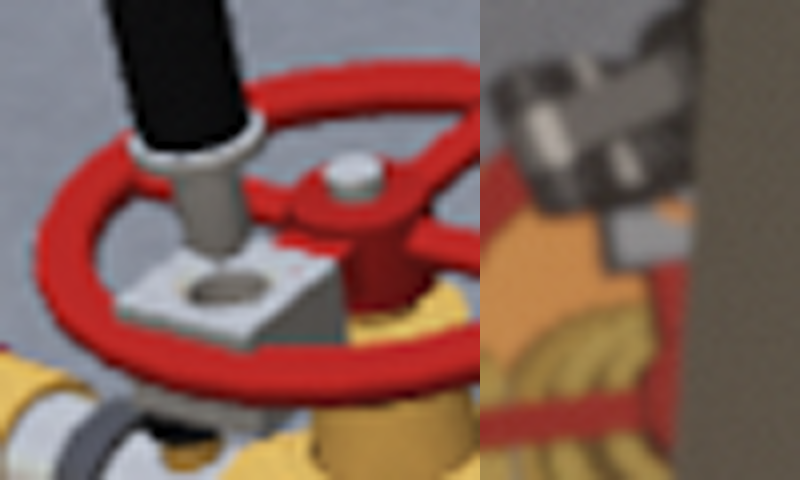

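```bash
python3 -m pendant '[[0,[0.0025,-0.003,0],0],[0,[0.0025,-0.003,0.004],0],[0,[0.0025,-0.003,0.008],0],[0,[0.0025,-0.003,0.012],0],[0,[0.0025,-0.003,0.015],0],[0,[0.0025,-0.003,0.018],0],[0,[0.0025,-0.003,0.02],0],[0,[0.0025,-0.003,0.022],0],[0,[0.0025,-0.003,0.024],0],[0,[0.0025,-0.003,0.024],0]]' 60
```

```text
t: 13.3
tool_pos: [0.6069, -0.0966, 0.1905]
orientation: [[0.925, 0.379, -0.0], [0.379, -0.925, -0.0], [-0.0, 0.0, -1.0]]
contact_force: [0.7, -3.2, 0.8]
grip_width: 0.225
gripper_force: 78.3
```

```bash
python3 -m pendant '[[0,[0,0.001,0.004],0],[0,[0,0.001,0.008],0],[0,[0,0.001,0.012],0],[0,[0,0.001,0.016],0],[0,[0,0.001,0.02],0],[0,[0,0.001,0.024],0],[0,[0,0.001,0.028],0],[0,[0,0.001,0.031],0],[0,[0,0.001,0.034],0],[0,[0,0.001,0.034],0]]' 60
```

```text
t: 14.55
tool_pos: [0.6073, -0.0968, 0.1738]
orientation: [[0.925, 0.379, 0.0], [0.379, -0.925, 0.0], [0.0, 0.0, -1.0]]
contact_force: [-0.7, -2.5, 1.5]
grip_width: 0.221
gripper_force: 78.4
```

```bash
python3 -m pendant '[[0,[0,0,0.001],0],[0,[0,0,0.002],0],[0,[0,0,0.003],0],[0,[0,0,0.004],0],[0,[0,0,0.005],0],[0,[0,0,0.005],0],[0,[0,0,0.005],0],[0,[0,0,0.005],0],[0,[0,0,0.005],0],[0,[0,0,0.005],0]]' 60
```

```text
t: 15.8
tool_pos: [0.6079, -0.0967, 0.1735]
orientation: [[0.925, 0.379, 0.002], [0.379, -0.925, 0.0], [0.002, 0.001, -1.0]]
contact_force: [-5.9, -0.3, 17.6]
grip_width: 0.226
gripper_force: 80.4
```

```bash
cat > chk.py <<'E'
from plant import robot
import numpy as np,sys
F=np.array([robot.get_state()["contact_force"] for _ in range(1)])[0]
s=robot.get_state();p=s["tool_pos"];d=p[:2]-[.5639,-.1041]
print("r %.1f alpha %.1f z %.4f"%(1e3*np.hypot(*d),(22.28-np.degrees(np.arctan2(d[1],d[0])))%360,p[2]),F.round(1))
sys.exit(int(np.hypot(*F[:2])>float(sys.argv[1])))
E
python3 - <<'E'
import numpy as np
def rows(a0,st,n=8):
    f=lambda a:.088*np.array([np.cos(np.radians(a)),np.sin(np.radians(a))])
    q=[f(a0+st*k/n)-f(a0) for k in range(1,n+1)];q+=[q[-1]]*(10-n)
    print(round(a0+st,1),",".join("[0,[%.3f,%.3f,0],0]"%(x+0.,y+0.) for x,y in q))
a=12.8
for st in(30,30,30)+(18,)*10:rows(a,st);a+=st
E
```

```text
42.8 [0,[-0.001,0.006,0],0],[0,[-0.003,0.011,0],0],[0,[-0.005,0.016,0],0],[0,[-0.008,0.022,0],0],[0,[-0.011,0.027,0],0],[0,[-0.014,0.031,0],0],[0,[-0.017,0.036,0],0],[0,[-0.021,0.040,0],0],[0,[-0.021,0.040,0],0],[0,[-0.021,0.040,0],0]
72.8 [0,[-0.004,0.004,0],0],[0,[-0.008,0.008,0],0],[0,[-0.013,0.011,0],0],[0,[-0.018,0.015,0],0],[0,[-0.023,0.018,0],0],[0,[-0.028,0.020,0],0],[0,[-0.033,0.022,0],0],[0,[-0.039,0.024,0],0],[0,[-0.039,0.024,0],0],[0,[-0.039,0.024,0],0]
102.8 [0,[-0.006,0.002,0],0],[0,[-0.011,0.003,0],0],[0,[-0.017,0.003,0],0],[0,[-0.023,0.004,0],0],[0,[-0.028,0.004,0],0],[0,[-0.034,0.004,0],0],[0,[-0.040,0.003,0],0],[0,[-0.046,0.002,0],0],[0,[-0.046,0.002,0],0],[0,[-0.046,0.002,0],0]
120.8 [0,[-0.003,-0.001,0],0],[0,[-0.007,-0.002,0],0],[0,[-0.010,-0.003,0],0],[0,[-0.013,-0.004,0],0],[0,[-0.016,-0.005,0],0],[0,[-0.019,-0.007,0],0],[0,[-0.023,-0.009,0],0],[0,[-0.026,-0.010,0],0],[0,[-0.026,-0.010,0],0],[0,[-0.026,-0.010,0],0]
138.8 [0,[-0.003,-0.002,0],0],[0,[-0.006,-0.004,0],0],[0,[-0.009,-0.006,0],0],[0,[-0.011,-0.008,0],0],[0,[-0.014,-0.010,0],0],[0,[-0.016,-0.013,0],0
[... 1303 characters left out ...]
46.8 [0,[0.003,-0.002,0],0],[0,[0.005,-0.004,0],0],[0,[0.008,-0.006,0],0],[0,[0.011,-0.008,0],0],[0,[0.014,-0.010,0],0],[0,[0.017,-0.012,0],0],[0,[0.020,-0.013,0],0],[0,[0.023,-0.015,0],0],[0,[0.023,-0.015,0],0],[0,[0.023,-0.015,0],0]
264.8 [0,[0.003,-0.001,0],0],[0,[0.006,-0.002,0],0],[0,[0.010,-0.004,0],0],[0,[0.013,-0.004,0],0],[0,[0.016,-0.005,0],0],[0,[0.020,-0.006,0],0],[0,[0.023,-0.006,0],0],[0,[0.027,-0.007,0],0],[0,[0.027,-0.007,0],0],[0,[0.027,-0.007,0],0]
282.8 [0,[0.003,-0.000,0],0],[0,[0.007,-0.000,0],0],[0,[0.010,-0.000,0],0],[0,[0.014,-0.000,0],0],[0,[0.017,0.000,0],0],[0,[0.021,0.001,0],0],[0,[0.024,0.001,0],0],[0,[0.027,0.002,0],0],[0,[0.027,0.002,0],0],[0,[0.027,0.002,0],0]
```

```bash
python3 -m pendant '[[0,[-0.001,0.005,-0.004],0],[0,[-0.003,0.011,-0.004],0],[0,[-0.006,0.016,-0.004],0],[0,[-0.009,0.022,-0.004],0],[0,[-0.012,0.027,-0.004],0],[0,[-0.015,0.031,-0.004],0],[0,[-0.018,0.036,-0.004],0],[0,[-0.022,0.040,-0.004],0],[0,[-0.022,0.040,-0.004],0],[0,[-0.022,0.040,-0.004],0]]' 40 >/dev/null; python3 chk.py 14 &&
python3 -m pendant '[[0,[-0.004,0.004,0],0],[0,[-0.008,0.008,0],0],[0,[-0.013,0.011,0],0],[0,[-0.018,0.015,0],0],[0,[-0.023,0.018,0],0],[0,[-0.028,0.020,0],0],[0,[-0.033,0.022,0],0],[0,[-0.039,0.024,0],0],[0,[-0.039,0.024,0],0],[0,[-0.039,0.024,0],0]]' 40 >/dev/null; python3 chk.py 14
```

```text
r 43.2 alpha 41.5 z 0.1737 [-2.8  4.2  8.5]
r 43.4 alpha 71.5 z 0.1737 [0.3 4.  5.7]
```

```bash
python3 -m pendant '[[0,[-0.006,0.002,0],0],[0,[-0.011,0.003,0],0],[0,[-0.017,0.003,0],0],[0,[-0.023,0.004,0],0],[0,[-0.028,0.004,0],0],[0,[-0.034,0.004,0],0],[0,[-0.040,0.003,0],0],[0,[-0.046,0.002,0],0],[0,[-0.046,0.002,0],0],[0,[-0.046,0.002,0],0]]' 40 >/dev/null; python3 chk.py 14 &&
python3 -m pendant '[[0,[-0.003,-0.001,0],0],[0,[-0.007,-0.002,0],0],[0,[-0.010,-0.003,0],0],[0,[-0.013,-0.004,0],0],[0,[-0.016,-0.005,0],0],[0,[-0.019,-0.007,0],0],[0,[-0.023,-0.009,0],0],[0,[-0.026,-0.010,0],0],[0,[-0.026,-0.010,0],0],[0,[-0.026,-0.010,0],0]]' 40 >/dev/null; python3 chk.py 14 &&
python3 -m pendant '[[0,[-0.003,-0.002,0],0],[0,[-0.006,-0.004,0],0],[0,[-0.009,-0.006,0],0],[0,[-0.011,-0.008,0],0],[0,[-0.014,-0.010,0],0],[0,[-0.016,-0.013,0],0],[0,[-0.019,-0.015,0],0],[0,[-0.021,-0.018,0],0],[0,[-0.021,-0.018,0],0],[0,[-0.021,-0.018,0],0]]' 40 >/dev/null; python3 chk.py 14 &&
python3 -m pendant '[[0,[-0.002,-0.003,0],0],[0,[-0.004,-0.005,0],0],[0,[-0.006,-0.008,0],0],[0,[-0.008,-0.011,0],0],[0,[-0.010,-0.014,0],0],[0,[-0.012,-0.017,0],0],[0,[-0.013,-0.020,0],0],[0,[-0.015,-0.023,0],0],[0,[-0.015,-0.023,0],0],[0,[-0.015,-0.023,0],0]]' 40 >/dev/null; python3 chk.py 14
python3 - <<'E'
from h import *
for n in("scene","top"):cv2.imwrite(f"pics/{n}4.png",vision.capture(n)[...,::-1])
S=cv2.imread("pics/scene4.png");T=cv2.imread("pics/top4.png")
cv2.imwrite("pics/c7.png",np.hstack([cv2.resize(S[130:205,185:260],(480,480),interpolation=2),cv2.resize(T[205:305,390:470],(320,400),interpolation=2)[:480] if 0 else cv2.copyMakeBorder(cv2.resize(T[205:305,390:470],(320,400)),0,80,0,0,0)]))
E
```

```text
r 44.3 alpha 103.0 z 0.1737 [2.6 1.1 5.8]
r 44.9 alpha 121.1 z 0.1737 [ 3.7 -0.1  6.5]
r 45.3 alpha 138.9 z 0.1736 [ 3.5 -2.5  5.6]
r 45.6 alpha 156.4 z 0.1736 [ 2.4 -2.6  6.8]
```

View pics/c7.png

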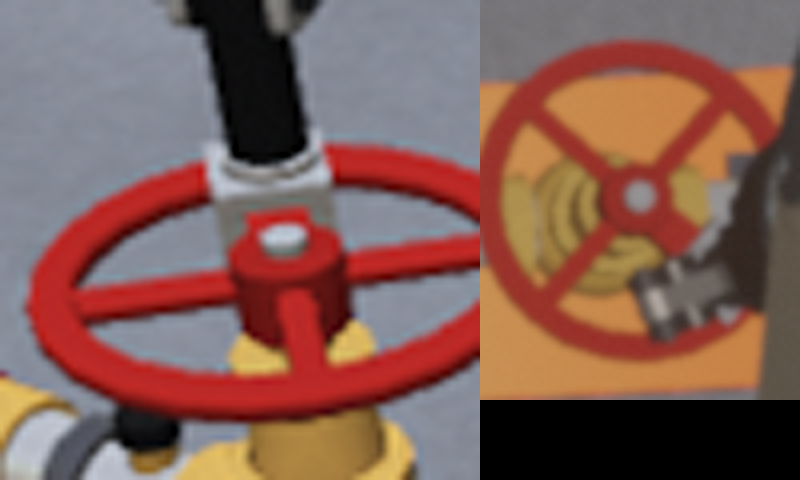

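```bash
python3 -m pendant '[[0,[-0.001,-0.003,0],0],[0,[-0.002,-0.006,0],0],[0,[-0.004,-0.010,0],0],[0,[-0.004,-0.013,0],0],[0,[-0.005,-0.016,0],0],[0,[-0.006,-0.020,0],0],[0,[-0.006,-0.023,0],0],[0,[-0.007,-0.027,0],0],[0,[-0.007,-0.027,0],0],[0,[-0.007,-0.027,0],0]]' 40 >/dev/null; python3 chk.py 12 &&
python3 -m pendant '[[0,[0,-0.003,0],0],[0,[0,-0.007,0],0],[0,[0,-0.010,0],0],[0,[0,-0.014,0],0],[0,[0,-0.017,0],0],[0,[0.001,-0.021,0],0],[0,[0.001,-0.024,0],0],[0,[0.002,-0.027,0],0],[0,[0.002,-0.027,0],0],[0,[0.002,-0.027,0],0]]' 40 >/dev/null; python3 chk.py 12 &&
python3 -m pendant '[[0,[0.001,-0.003,0],0],[0,[0.002,-0.007,0],0],[0,[0.003,-0.010,0],0],[0,[0.004,-0.013,0],0],[0,[0.005,-0.016,0],0],[0,[0.007,-0.019,0],0],[0,[0.009,-0.023,0],0],[0,[0.010,-0.026,0],0],[0,[0.010,-0.026,0],0],[0,[0.010,-0.026,0],0]]' 40 >/dev/null; python3 chk.py 12 &&
python3 -m pendant '[[0,[0.002,-0.003,0],0],[0,[0.004,-0.006,0],0],[0,[0.006,-0.009,0],0],[0,[0.008,-0.011,0],0],[0,[0.010,-0.014,0],0],[0,[0.013,-0.016,0],0],[0,[0.015,-0.019,0],0],[0,[0.018,-0.021,0],0],[0,[0.018,-0.021,0],0],[0,[0.018,-0.021,0],0]]' 40 >/dev/null; python3 chk.py 12 &&
python3 -m pendant '[[0,[0.003,-0.002,0],0],[0,[0.005,-0.004,0],0],[0,[0.008,-0.006,0],0],[0,[0.011,-0.008,0],0],[0,[0.014,-0.010,0],0],[0,[0.017,-0.012,0],0],[0,[0.020,-0.013,0],0],[0,[0.023,-0.015,0],0],[0,[0.023,-0.015,0],0],[0,[0.023,-0.015,0],0]]' 40 >/dev/null; python3 chk.py 12 &&
python3 -m pendant '[[0,[0.003,-0.001,0],0],[0,[0.006,-0.002,0],0],[0,[0.010,-0.004,0],0],[0,[0.013,-0.004,0],0],[0,[0.016,-0.005,0],0],[0,[0.020,-0.006,0],0],[0,[0.023,-0.006,0],0],[0,[0.027,-0.007,0],0],[0,[0.027,-0.007,0],0],[0,[0.027,-0.007,0],0]]' 40 >/dev/null; python3 chk.py 12
python3 - <<'E'
import numpy as np
def rows(a0,st,n=8):
    f=lambda a:.088*np.array([np.cos(np.radians(a)),np.sin(np.radians(a))])
    q=[f(a0+st*k/n)-f(a0) for k in range(1,n+1)];q+=[q[-1]]*(10-n)
    print(round(a0+st,1),",".join("[0,[%.3f,%.3f,0],0]"%(x+0.,y+0.) for x,y in q))
a=282.8
for st in(18,)*5:rows(a,st);a+=st
E
```

```text
r 45.8 alpha 174.1 z 0.1736 [ 1.5 -2.8  8.4]
r 45.7 alpha 191.2 z 0.1736 [ 0.1 -2.6  8.1]
r 45.5 alpha 208.8 z 0.1735 [ 0.1 -3.1  8.8]
r 45.0 alpha 226.2 z 0.1736 [-0.6 -4.3  8.5]
r 44.6 alpha 243.8 z 0.1736 [-1.1 -3.3  9.8]
r 44.0 alpha 261.7 z 0.1736 [-2.8 -3.6 10.8]
300.8 [0,[0.003,0.001,0],0],[0,[0.007,0.002,0],0],[0,[0.010,0.003,0],0],[0,[0.013,0.004,0],0],[0,[0.016,0.005,0],0],[0,[0.019,0.007,0],0],[0,[0.023,0.009,0],0],[0,[0.026,0.010,0],0],[0,[0.026,0.010,0],0],[0,[0.026,0.010,0],0]
318.8 [0,[0.003,0.002,0],0],[0,[0.006,0.004,0],0],[0,[0.009,0.006,0],0],[0,[0.011,0.008,0],0],[0,[0.014,0.010,0],0],[0,[0.016,0.013,0],0],[0,[0.019,0.015,0],0],[0,[0.021,0.018,0],0],[0,[0.021,0.018,0],0],[0,[0.021,0.018,0],0]
336.8 [0,[0.002,0.003,0],0],[0,[0.004,0.005,0],0],[0,[0.006,0.008,0],0],[0,[0.008,0.011,0],0],[0,[0.010,0.014,0],0],[0,[0.012,0.017,0],0],[0,[0.013,0.020,0],0],[0,[0.015,0.023,0],0],[0,[0.015,0.023,0],0],[0,[0.015,0.023,0],0]
354.8 [0,[0.001,0.003,0],0],[0,[0.002,0.006,0],0],[0,[0.004,0.010,0],0],[0,[0.004,0.013,0],0],[0,[0.005,0.016,0],0],[0,[0.006,0.020,0],0],[0,[0.006,0.023,0],0],[0,[0.007,0.027,0],0],[0,[0.007,0.027,0],0],[0,[0.007,0.027,0],0]
372.8 [0,[0.000,0.003,0],0],[0,[0.000,0.007,0],0],[0,[0.000,0.010,0],0],[0,[0.000,0.014,0],0],[0,[-0.000,0.017,0],0],[0,[-0.001,0.021,0],0],[0,[-0.001,0.024,0],0],[0,[-0.002,0.027,0],0],[0,[-0.002,0.027,0],0],[0,[-0.002,0.027,0],0]
```

```bash
python3 -m pendant '[[0,[0.003,0,-0.001],0],[0,[0.007,0,-0.001],0],[0,[0.010,0,-0.001],0],[0,[0.014,0,-0.001],0],[0,[0.017,0,-0.001],0],[0,[0.021,0.001,-0.001],0],[0,[0.024,0.001,-0.001],0],[0,[0.027,0.002,-0.001],0],[0,[0.027,0.002,-0.001],0],[0,[0.027,0.002,-0.001],0]]' 40 >/dev/null; python3 chk.py 12 &&
python3 -m pendant '[[0,[0.003,0.001,0],0],[0,[0.007,0.002,0],0],[0,[0.010,0.003,0],0],[0,[0.013,0.004,0],0],[0,[0.016,0.005,0],0],[0,[0.019,0.007,0],0],[0,[0.023,0.009,0],0],[0,[0.026,0.010,0],0],[0,[0.026,0.010,0],0],[0,[0.026,0.010,0],0]]' 40 >/dev/null; python3 chk.py 12 &&
python3 -m pendant '[[0,[0.003,0.002,0],0],[0,[0.006,0.004,0],0],[0,[0.009,0.006,0],0],[0,[0.011,0.008,0],0],[0,[0.014,0.010,0],0],[0,[0.016,0.013,0],0],[0,[0.019,0.015,0],0],[0,[0.021,0.018,0],0],[0,[0.021,0.018,0],0],[0,[0.021,0.018,0],0]]' 40 >/dev/null; python3 chk.py 12 &&
python3 -m pendant '[[0,[0.002,0.003,0],0],[0,[0.004,0.005,0],0],[0,[0.006,0.008,0],0],[0,[0.008,0.011,0],0],[0,[0.010,0.014,0],0],[0,[0.012,0.017,0],0],[0,[0.013,0.020,0],0],[0,[0.015,0.023,0],0],[0,[0.015,0.023,0],0],[0,[0.015,0.023,0],0]]' 40 >/dev/null; python3 chk.py 12 &&
python3 -m pendant '[[0,[0.001,0.003,0],0],[0,[0.002,0.006,0],0],[0,[0.004,0.010,0],0],[0,[0.004,0.013,0],0],[0,[0.005,0.016,0],0],[0,[0.006,0.020,0],0],[0,[0.006,0.023,0],0],[0,[0.007,0.027,0],0],[0,[0.007,0.027,0],0],[0,[0.007,0.027,0],0]]' 40 >/dev/null; python3 chk.py 12
python3 -c "
from plant import robot;print(robot.get_state()['t'])"
```

```text
r 43.3 alpha 278.7 z 0.1736 [-3.  -3.2  8.3]
r 42.5 alpha 296.9 z 0.1737 [-4.1 -3.2 10.1]
r 41.9 alpha 315.4 z 0.1737 [-3.7 -0.8 10.3]
r 41.6 alpha 333.9 z 0.1737 [-5.3  1.  10.5]
r 41.5 alpha 352.9 z 0.1737 [-3.5  1.9  9.8]
37.15
```

```bash
sed -i 's/\.5639,-\.1041/.5624,-.1051/' chk.py; python3 chk.py 12
cat > gen.py <<'E'
import numpy as np
def gen(a0,a1,calls,r0=44,n=8):
    f=lambda a,r=44:r/500*np.array([np.cos(np.radians(a)),np.sin(np.radians(a))])
    st=(a1-a0)/calls;p=f(a0,r0)
    for c in range(calls):
        q=[f(a0+st*(c+k/n))-p for k in range(1,n+1)];q+=[q[-1]]*(10-n);p=p+np.round(q[-1],4)
        print(round(a0+st*(c+1),1),",".join("[0,[%.4f,%.4f,0],0]"%(x+0.,y+0.) for x,y in q))
E
python3 - <<'E'
from gen import *
from plant import robot
p=robot.get_state()["tool_pos"];d=p[:2]-[.5624,-.1051];a=22.28-np.degrees(np.arctan2(d[1],d[0]))+1.2;gen(a,a+90,5,1e3*np.hypot(*d),4) if 0 else gen(a,a+90,5,1e3*np.hypot(*d))
E
```

```text
r 43.3 alpha 352.7 z 0.1737 [-3.5  1.9  9.8]
11.9 [0,[0.0016,0.0033,0],0],[0,[0.0018,0.0068,0],0],[0,[0.0018,0.0102,0],0],[0,[0.0017,0.0137,0],0],[0,[0.0014,0.0171,0],0],[0,[0.0011,0.0205,0],0],[0,[0.0005,0.0240,0],0],[0,[-0.0001,0.0274,0],0],[0,[-0.0001,0.0274,0],0],[0,[-0.0001,0.0274,0],0]
29.9 [0,[-0.0008,0.0033,0],0],[0,[-0.0017,0.0067,0],0],[0,[-0.0027,0.0100,0],0],[0,[-0.0039,0.0132,0],0],[0,[-0.0052,0.0164,0],0],[0,[-0.0066,0.0196,0],0],[0,[-0.0082,0.0226,0],0],[0,[-0.0099,0.0257,0],0],[0,[-0.0099,0.0257,0],0],[0,[-0.0099,0.0257,0],0]
47.9 [0,[-0.0017,0.0029,0],0],[0,[-0.0036,0.0058,0],0],[0,[-0.0056,0.0086,0],0],[0,[-0.0078,0.0114,0],0],[0,[-0.0100,0.0140,0],0],[0,[-0.0123,0.0166,0],0],[0,[-0.0147,0.0190,0],0],[0,[-0.0173,0.0214,0],0],[0,[-0.0173,0.0214,0],0],[0,[-0.0173,0.0214,0],0]
65.9 [0,[-0.0026,0.0023,0],0],[0,[-0.0053,0.0044,0],0],[0,[-0.0080,0.0065,0],0],[0,[-0.0109,0.0084,0],0],[0,[-0.0138,0.0102,0],0],[0,[-0.0168,0.0119,0],0],[0,[-0.0199,0.0135,0],0],[0,[-0.0230,0.0150,0],0],[0,[-0.0230,0.0150,0],0],[0,[-0.0230,0.0150,0],0]
83.9 [0,[-0.0032,0.0014,0],0],[0,[-0.0064,0.0026,0],0],[0,[-0.0097,0.0037,0],0],[0,[-0.0130,0.0046,0],0],[0,[-0.0164,0.0055,0],0],[0,[-0.0198,0.0062,0],0],[0,[-0.0232,0.0067,0],0],[0,[-0.0266,0.0072,0],0],[0,[-0.0266,0.0072,0],0],[0,[-0.0266,0.0072,0],0]
```

```bash
python3 -m pendant '[[0,[0.0016,0.003,-0.001],0],[0,[0.0018,0.007,-0.001],0],[0,[0.0018,0.010,-0.001],0],[0,[0.0017,0.0135,-0.001],0],[0,[0.0014,0.017,-0.001],0],[0,[0.001,0.0205,-0.001],0],[0,[0.0005,0.024,-0.001],0],[0,[0,0.0275,-0.001],0],[0,[0,0.0275,-0.001],0],[0,[0,0.0275,-0.001],0]]' 40 >/dev/null; python3 chk.py 12 &&
python3 -m pendant '[[0,[-0.001,0.003,0],0],[0,[-0.002,0.0065,0],0],[0,[-0.003,0.010,0],0],[0,[-0.004,0.013,0],0],[0,[-0.005,0.0165,0],0],[0,[-0.0065,0.0195,0],0],[0,[-0.008,0.0225,0],0],[0,[-0.010,0.0255,0],0],[0,[-0.010,0.0255,0],0],[0,[-0.010,0.0255,0],0]]' 40 >/dev/null; python3 chk.py 12 &&
python3 -m pendant '[[0,[-0.0015,0.003,0],0],[0,[-0.0035,0.006,0],0],[0,[-0.0055,0.0085,0],0],[0,[-0.008,0.0115,0],0],[0,[-0.010,0.014,0],0],[0,[-0.0125,0.0165,0],0],[0,[-0.0145,0.019,0],0],[0,[-0.0175,0.0215,0],0],[0,[-0.0175,0.0215,0],0],[0,[-0.0175,0.0215,0],0]]' 40 >/dev/null; python3 chk.py 12 &&
python3 -m pendant '[[0,[-0.0025,0.0025,0],0],[0,[-0.0055,0.0045,0],0],[0,[-0.008,0.0065,0],0],[0,[-0.011,0.0085,0],0],[0,[-0.014,0.010,0],0],[0,[-0.017,0.012,0],0],[0,[-0.020,0.0135,0],0],[0,[-0.023,0.015,0],0],[0,[-0.023,0.015,0],0],[0,[-0.023,0.015,0],0]]' 40 >/dev/null; python3 chk.py 12
```

```text
r 43.6 alpha 10.5 z 0.1737 [-3.7  3.6  8.2]
r 42.8 alpha 23.3 z 0.1739 [-3.6 18.8 11.3]
r 42.8 alpha 23.3 z 0.1739 [-3.6 18.8 11.3]
r 42.8 alpha 23.3 z 0.1739 [-3.6 18.8 11.3]
```

Run:
```python
from h import *
for n in("scene","top"):cv2.imwrite(f"pics/{n}_stop.png",vision.capture(n)[...,::-1])
from gen import *
gen(29.9,22-720,4,44,10)
print(robot.get_state()["t"])
```

```text
-152.1 [0,[0.0099,-0.0260,0],0],[0,[0.0111,-0.0538,0],0],[0,[0.0037,-0.0806,0],0],[0,[-0.0118,-0.1038,0],0],[0,[-0.0337,-0.1209,0],0],[0,[-0.0599,-0.1303,0],0],[0,[-0.0877,-0.1311,0],0],[0,[-0.1144,-0.1232,0],0],[0,[-0.1373,-0.1073,0],0],[0,[-0.1540,-0.0851,0],0]
-334.1 [0,[-0.0090,0.0264,0],0],[0,[-0.0093,0.0542,0],0],[0,[-0.0009,0.0807,0],0],[0,[0.0153,0.1033,0],0],[0,[0.0378,0.1197,0],0],[0,[0.0643,0.1282,0],0],[0,[0.0922,0.1280,0],0],[0,[0.1186,0.1192,0],0],[0,[0.1409,0.1025,0],0],[0,[0.1568,0.0797,0],0]
-516.0 [0,[0.0081,-0.0266,0],0],[0,[0.0075,-0.0544,0],0],[0,[-0.0019,-0.0806,0],0],[0,[-0.0189,-0.1027,0],0],[0,[-0.0419,-0.1182,0],0],[0,[-0.0687,-0.1259,0],0],[0,[-0.0965,-0.1247,0],0],[0,[-0.1226,-0.1150,0],0],[0,[-0.1443,-0.0975,0],0],[0,[-0.1595,-0.0742,0],0]
-698.0 [0,[-0.0071,0.0269,0],0],[0,[-0.0055,0.0547,0],0],[0,[0.0047,0.0806,0],0],[0,[0.0225,0.1020,0],0],[0,[0.0460,0.1167,0],0],[0,[0.0731,0.1234,0],0],[0,[0.1008,0.1213,0],0],[0,[0.1265,0.1107,0],0],[0,[0.1476,0.0925,0],0],[0,[0.1620,0.0687,0],0]
39.75
```

```bash
python3 -m pendant '[[0,[0.010,-0.026,-0.001],0],[0,[0.011,-0.054,-0.001],0],[0,[0.004,-0.0805,-0.001],0],[0,[-0.012,-0.104,-0.001],0],[0,[-0.0335,-0.121,-0.001],0],[0,[-0.060,-0.130,-0.001],0],[0,[-0.0875,-0.131,-0.001],0],[0,[-0.1145,-0.123,-0.001],0],[0,[-0.1375,-0.1075,-0.001],0],[0,[-0.154,-0.085,-0.001],0]]' 60 >/dev/null; python3 chk.py 25 &&
python3 -m pendant '[[0,[-0.009,0.0265,0],0],[0,[-0.0095,0.054,0],0],[0,[-0.001,0.0805,0],0],[0,[0.0155,0.1035,0],0],[0,[0.038,0.1195,0],0],[0,[0.0645,0.128,0],0],[0,[0.092,0.128,0],0],[0,[0.1185,0.119,0],0],[0,[0.141,0.1025,0],0],[0,[0.157,0.0795,0],0]]' 60 >/dev/null; python3 chk.py 25
```

```text
r 43.9 alpha 208.6 z 0.1745 [ 0.2  4.  -2.1]
r 46.0 alpha 24.0 z 0.1748 [-3.4 -4.4 -1.3]
```

```bash
python3 -m pendant '[[0,[0.007,-0.0265,0.001],0],[0,[0.0065,-0.0545,0.003],0],[0,[-0.003,-0.0805,0.003],0],[0,[-0.020,-0.1025,0.003],0],[0,[-0.043,-0.118,0.003],0],[0,[-0.0695,-0.126,0.003],0],[0,[-0.0975,-0.1245,0.003],0],[0,[-0.1235,-0.115,0.003],0],[0,[-0.1455,-0.0975,0.003],0],[0,[-0.1605,-0.074,0.003],0]]' 60 >/dev/null; python3 chk.py 25 &&
python3 -m pendant '[[0,[-0.007,0.027,0],0],[0,[-0.0055,0.0545,0],0],[0,[0.0045,0.0805,0],0],[0,[0.0225,0.102,0],0],[0,[0.046,0.1165,0],0],[0,[0.073,0.1235,0],0],[0,[0.101,0.1215,0],0],[0,[0.125,0.112,0],0],[0,[0.142,0.099,0],0],[0,[0.151,0.088,0],0]]' 60 >/dev/null; python3 chk.py 25
python3 - <<'E'
from h import *
for n in("scene","top"):cv2.imwrite(f"pics/{n}_back.png",vision.capture(n)[...,::-1])
print(robot.get_state()["t"])
# rotation of wheel: unwrap ring about hub in top view rectified to wheel plane
def rect(n,f):
    I=cv2.imread(f"pics/{n}_{f}.png");c=np.array([.5617,-.1035,.160]);q=[[-.08,-.08],[.08,-.08],[.08,.08],[-.08,.08]]
    src=proj(n,[c+[*k,0] for k in q]).astype(np.float32);dst=np.array([[k[0]*2500+200,k[1]*2500+200] for k in q],np.float32)
    return cv2.warpPerspective(I,cv2.getPerspectiveTransform(src,dst),(400,400),flags=cv2.INTER_CUBIC)
for n in("top","scene"):
    A,B=rect(n,"stop"),rect(n,"back");cv2.imwrite(f"pics/r_{n}.png",np.hstack([A,B]))
    R=[]
    for I in(A,B):
        h=cv2.cvtColor(I,cv2.COLOR_BGR2HSV);m=(((h[...,0]<6)|(h[...,0]>172))&(h[...,1]>130)).astype(np.float32)
        P=cv2.warpPolar(m,(200,3600),(200,200),200,cv2.INTER_LINEAR);R.append(P[:,60:120].mean(1))
    for I,s in zip("AB",R):
        on=np.nonzero(np.diff((s>.5).astype(int)))[0];print(n,I,(on/10).tolist())
E
```

```text
r 43.3 alpha 204.4 z 0.1738 [1.7 4.8 5.8]
r 44.5 alpha 38.4 z 0.1737 [-2.7 -4.5  8.4]
44.85
top A [88.3, 98.1]
top B [67.3, 77.2, 154.6, 165.0]
scene A [35.9, 67.5, 73.3, 95.4, 161.8, 184.0]
scene B [15.4, 74.6, 133.1, 159.5, 245.3, 266.3]
```

View pics/r_top.png

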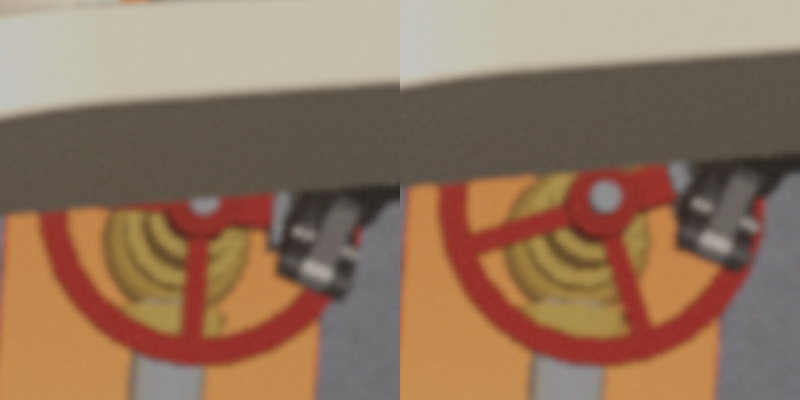

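```bash
python3 -m pendant '[[0,[0.0025,-0.003,0],0],[0,[0.0045,-0.0065,0],0],[0,[0.007,-0.010,0],0],[0,[0.009,-0.0135,0],0],[0,[0.0105,-0.017,0],0],[0,[0.0125,-0.021,0],0],[0,[0.014,-0.025,0],0],[0,[0.015,-0.0285,0],0],[0,[0.015,-0.0285,0],0],[0,[0.015,-0.0285,0],0]]' 60 >/dev/null; python3 chk.py 25
cat > ang.py <<'E'
from h import *
import sys
f=sys.argv[1]
for n in("scene","top"):cv2.imwrite(f"pics/{n}_{f}.png",vision.capture(n)[...,::-1])
print(robot.get_state()["t"])
def pol(n,f):
    I=cv2.imread(f"pics/{n}_{f}.png");c=np.array([.5617,-.1035,.160]);q=[[-.08,-.08],[.08,-.08],[.08,.08],[-.08,.08]]
    src=proj(n,[c+[*k,0] for k in q]).astype(np.float32);dst=np.array([[k[0]*2500+200,k[1]*2500+200] for k in q],np.float32)
    I=cv2.warpPerspective(I,cv2.getPerspectiveTransform(src,dst),(400,400),flags=cv2.INTER_CUBIC)
    h=cv2.cvtColor(I,cv2.COLOR_BGR2HSV);m=(((h[...,0]<6)|(h[...,0]>172))&(h[...,1]>130)).astype(np.float32)
    P=cv2.warpPolar(m,(200,3600),(200,200),200,cv2.INTER_LINEAR);return P[:,60:120].mean(1)
for n in("top","scene"):
    for g in("stop",f):
        s=pol(n,g);on=np.nonzero(np.diff((s>.5).astype(int)))[0];print(n,g,(on/10).tolist())
        if n=="top":k=np.arange(750,1100);print("centroid",(s[k]*k).sum()/s[k].sum()/10)
E
python3 ang.py b2
```

```text
r 44.6 alpha 17.8 z 0.1737 [-0.9 -4.1  7.3]
46.2
top stop [88.3, 98.1]
centroid 93.38772387604033
top b2 [86.2, 96.3]
centroid 91.4040748616135
scene stop [35.9, 67.5, 73.3, 95.4, 161.8, 184.0]
scene b2 [33.8, 68.0, 70.1, 93.3, 158.7, 181.8]
```

```bash
python3 -m pendant '[[0,[0,-0.0005,0],0],[0,[0.0005,-0.001,0],0],[0,[0.0005,-0.0015,0],0],[0,[0.0005,-0.002,0],0],[0,[0.001,-0.0025,0],0],[0,[0.001,-0.003,0],0],[0,[0.001,-0.003,0],0],[0,[0.001,-0.003,0],0],[0,[0.001,-0.003,0],0],[0,[0.001,-0.003,0],0]]' 60 >/dev/null; python3 chk.py 25; python3 ang.py b3
python3 - <<'E'
from h import *
S=cv2.imread("pics/scene_b3.png");cv2.imwrite("pics/final.png",S)
E
```

```text
r 44.7 alpha 16.1 z 0.1736 [-1.  -4.3  6. ]
47.55
top stop [88.3, 98.1]
centroid 93.38772387604033
top b3 [87.8, 97.8]
centroid 93.05553553127606
scene stop [35.9, 67.5, 73.3, 95.4, 161.8, 184.0]
scene b3 [35.9, 68.0, 70.1, 95.0, 161.4, 183.5]
```

```bash
python3 -m pendant '[[0,[0,-0.0003,0],0],[0,[0.0002,-0.0005,0],0],[0,[0.0002,-0.0005,0],0],[0,[0,0.0003,0],0],[0,[0,0.0005,0],0],[0,[0,0.0005,0],0],[0,[0,0.0005,0],0],[0,[0,0.0005,0],0],[0,[0,0.0005,0],0],[0,[0,0.0005,0],0]]' 60; python3 ang.py b4
python3 - <<'E'
from h import *
A=cv2.imread("pics/scene0.png").astype(int);B=cv2.imread("pics/scene_b4.png").astype(int)
d=np.abs(A-B).max(2)
for k,(l,t,r,b) in dict(pinplug=(458,272,512,320),meter=(340,340,490,455),coup=(240,338,292,392),turq=(390,208,412,266)).items():print(k,(d[t:b,l:r]>40).sum())
E
```

```text
t: 48.8
tool_pos: [0.6068, -0.1001, 0.1736]
orientation: [[0.925, 0.379, -0.001], [0.379, -0.925, -0.002], [-0.002, 0.001, -1.0]]
contact_force: [-1.4, -2.2, 6.9]
grip_width: 0.225
gripper_force: 78.9
48.9
top stop [88.3, 98.1]
centroid 93.38772387604033
top b4 [88.1, 98.1]
centroid 93.28980639525727
scene stop [35.9, 67.5, 73.3, 95.4, 161.8, 184.0]
scene b4 [35.9, 68.0, 70.2, 70.4, 72.0, 95.1, 161.6, 183.5]
pinplug 0
meter 0
coup 0
turq 0
```

```bash
python3 -c "
from plant import order;print(order.hand_in())"
```

```text
the job is handed in; nothing more can be done
None
```

The handle is home in the wheel socket. I cranked the valve shut against its stop and backed it off two turns, matching the stop position to about 0.1–0.3° in the camera images. The gripper was still holding the handle when I handed the job in at about 49 s, with the other parts unmoved in the pictures; no verdict was returned.

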